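Close the grinder spindle housing on its dowels

TASK

On the assembly jig, pull the sprung handle all the way over so that the ram pushes the spindle home in the lower housing half, then ease the handle slowly back to rest without letting it fly back. Then set the red cover half onto the two dowels and press it down flush against its lifter springs, and finish while still holding the pair pressed shut with the gripper. Leave the grinding wheel, the tin and the spanner alone.

Things in the scene. Friction and masses are not known exactly. Their poses are not given: they have to be found in the camera images.
- jig_face (a point): Centre of the flat joint face of the fixed lower housing half, 55 mm above the bench: 100 mm (jig x) by 130 mm (jig y), red with two long aluminium top faces, on a dark steel plate. z up; jig y is the spindle's axis, with ram and handle on the +y side. A trough 28 mm wide runs along y through the middle (the spindle's bed), ending at a shoulder at y = -34 mm.
- dowel_a (a point): Foot, on the joint face, of one steel dowel at jig (x, y) = (38, 50) mm from jig_face; the other dowel stands opposite at (-38, -50). Both are 10 mm in diameter and stand 16 mm above the face, the top 6 mm tapering to 4 mm. Axes as jig_face.
- lifters (a joint): How far (m) the four yellow sprung pins of the joint face (at jig (-38, 50), (38, -50), (38, 0), (-38, 0) mm) are pressed down together: 0 free, standing 6 mm above the face; 0.006 level with it. They carry the cover 6 mm too high; a further push of about 7 to 12 N closes it flush on the aluminium faces. They lift it again when let go.
- lever_pivot (a point): Middle of the handle's hinge pin on the jig, 150 mm from the jig_face centre along jig +y and 22 mm above the bench. The hinge axis is along jig x; axes as those of jig_face.
- handle_bar (a point): Centre of the black handle bar: round, 18 mm in diameter, 94 mm long, level along jig x, held at its ends by 10 mm arms (80 mm free between them, nothing close below), so it can be gripped at its middle from above. 130 mm from lever_pivot; at rest the arms lean 0.65 rad from vertical to jig +y, away from the housing (bar 125 mm above the bench). Frame turns with the lever.
- lever (a joint): Handle angle (rad): 0 at rest, grows as the bar is pulled over towards the housing (jig -y), end stop at 0.75 (0.10 past vertical, bar 151 mm above the bench). A spring returns it: 4 N at the bar at rest, 11 N at full stroke. The ram moves with it along jig -y, 42 mm per rad; full stroke pushes the spindle home, where it stays when the ram draws back.
- spindle_center (a point): Centre of the 26 mm diameter, 60 mm long steel and brass body of the loose spindle, lying along jig y in the trough, axis at the height of the joint face; a 12 mm shaft stands out 45 mm further at +y. Home: body against the shoulder, centre at jig y = -4 mm. It starts 18 to 26 mm from home towards +y, where the cover cannot close over it.
- cover_center (a point): Centre, 23 mm over its underside, of the loose red cover: 0.45 kg, 46 mm high; flange 100 (x) by 130 (y) by 8 mm; on it a box dome 50 mm wide in x with flat sides up to the top (grip across these), 112 mm long in y. Lies dome up, z up. 12 mm holes through the flange at (38, 50), (-38, -50) mm. Fits with y along jig y, either way round; closed, it is 23 mm above jig_face, centred.
- wheel: Grey grinding wheel lying flat, 100 mm in diameter, 22 mm thick; origin under its centre. Leave alone.
- tin: Upright tin with a yellow label, 64 mm in diameter, 85 mm high; origin under its centre. Leave alone.
- spanner: Steel spanner lying flat on the bench, along its own x; origin near its middle. Leave alone.
Mind the look-alikes: they are no part of the job. Of the things that look like the part that bears cover_center, the largest one is meant.

How it is judged:
By the outcome, as a careful person would: the job done as asked, in the order asked, and still so for the second after the job is handed in, while the arm keeps its last pose, push and grip.
It also fails if it takes over 64 s, if anything falls off the work surface, if the arm or the gripper's body presses on something with over 40 N, if the wrist force passes 120 N, or if a joint passes its speed limit or range.

ROBOT

A 6-joint arm with a two-finger parallel gripper is mounted at the origin on the work surface. World frame = base frame: x ahead of the robot, y to its left, z up, the work surface at z = 0. Lengths are in m, angles in rad, forces in N, time in s.
With the tool pointing down it reaches from about 0.35 to 0.775 m from the base axis. Payload 7.3 kg.
Tool frame: the origin (TCP) lies at the very end of the fingers, on their centre line; the grasp point (between the pads) lies 19 mm behind it; z points along the fingers, y is the line along which they close (so a half turn about z gives the same grasp; the last joint's range is limited). The gripper opens to 92 mm and grips with 3 to 60 N. Pads are 19 mm wide; open, the fingers measure 130 mm over their backs; the gripper's body (75 mm by 190 mm) begins 47 mm behind the grasp point.
Start: joints at [-1.489, 0.342, 1.524, -0, 1.275, -0.146], TCP at [0.119, -0.511, 0.227] pointing down, gripper open.
Joint ranges: [-2.53, 2.53], [-0.77, 2.02], [0.04, 2.7], [-1, 4.14], [0.28, 2.66], [-3.11, 3.11]. Speed limits (rad/s): [2.57, 2.57, 3.14, 3.14, 3.14, 3.14].

INTERFACE

Orientations are given as [roll, pitch, yaw] about the fixed x, y, z axes, in that order (R = Rz(yaw) Ry(pitch) Rx(roll)).
In Python, from cell import observe, read_camera, get_calibration, hand_in, search_frame gives the robot as it stands.
- The arm moves only by the tool step_arm, never from a script. Its argument "commands" is a list of rows, each an object with "translation": the shift along the tool's x, y, z in mm, a list of three; "roll": the turn about the tool's z in rad. In form: [{"translation": [x, y, z], "roll": roll}, ...]. A call has 1 to 20 rows; each row shifts and turns the commanded pose from where the row before left it, along the tool's axes as they then stand; what a row does not reach is not made up. A row lasts 1/12 s, in which the tool goes at most 41.7 mm and 7.16 degrees, less where a joint would pass 70% of its speed; a pose out of reach is approached as far as the arm can. A call is refused whole if a number of a shift passes 41.7 or a number of a turn 0.125, either way. A call with a gripper value outside its range is refused whole. "fingers" is the opening, from 0 (shut) to 1 (fully open), set as the call begins (left out, the last holds). The fingers move at their own pace and stop on an object; "grip_force" is the grip in N (left out, the last holds). Time passes only in rows, so rows that do not move let the fingers close. It gives the time, the measured TCP pose, the force, the opening and the grip force at its end, in the units of the state.
- observe(): the state, without advancing time (a new reading comes with each control period).
- read_camera(name): name is "scene" or "top" or "wrist"; returns the picture (420x560x3 uint8, red, green, blue); there is no depth.
- get_calibration(name): a dict with "camera_matrix" (3x3 intrinsics, pixels), "world_from_camera" (4x4, takes a point from camera to world coordinates). Camera axes: x right, y up, looking along -z (the intrinsics and any distortion apply to the point x, -y, -z); pixel columns grow to the right and rows downward; lengths in m; the calibration is good to about 2 mm. A picture is of the moment at which its call begins: read the wrist's pose just before it. get_calibration takes no time and is no camera call; for the wrist camera it gives the pose at the moment of the call.
- hand_in(): hands the job in; it is judged then, once.
Trained networks look in the newest picture that a camera, given by its name, has taken for a name from the list of things; names that differ only in an ending like _2 or _b are one class to them, and where a whole thing is asked for, a point or a joint stands for the part that bears it (a point fixed in the world has none). Each returns a list of dicts, best first, with "confidence" (0 to 1); they miss things now and then, are a little off and sometimes report something else, mostly with a low value. They report only what shows in the picture. A call takes as long as a camera call. They do not tell look-alikes from the thing itself.
- search_frame(camera, name): "at" ([x, y, z] in m, in world coordinates, good to about 4 mm: the middle of the surface that is visible of it).
The state is a dict: "time": time; "qpos": joint angles; "qvel": joint speeds; "joint_efforts": joint torques, N m; "tool_pos": TCP position; "tool_rot": TCP orientation; "contact_force": force on the tool from outside, world axes, zero at the start; "torque": the same for the moment, N m; "opening": finger opening in m; "grip_force": force on a finger pad.
Only numpy, scipy, OpenCV 4.12 (cv2) and the standard library are available. Lean on these libraries where they do the work, as an engineer would, in place of code of your own. Each camera call takes 0.05 s, during which the arm holds its last target. There are 200 camera calls.

## Working session

There is one attempt and no reset: what is moved stays moved. The work goes in short steps, Python scripts to look and compute and a tool call to move; the robot and the scene stay as the last step left them, time stands still between calls to the robot, and variables do not carry over. Pictures are saved under pics/ and viewed, at most 10 in all, crops included, and the job is handed in when it is done.

Besides the shell and the picture viewer there is one more tool, called after "Request:" as name(argument=value, ...), one argument or row to a line, values as JSON. step_arm: Moves the arm, as the interface text tells. Its arguments: {"type":"object","properties":{"commands":{"type":"array"},"fingers":{"type":"number"},"grip_force":{"type":"number"}},"required":["commands"]}

```bash
mkdir -p pics; ls
python3 - <<'E'
from cell import *
import cv2,numpy as np
o=observe(); print(o['time'],o['tool_pos'],o['tool_rot'])
ims=[]
for c in ['top','scene']:
    im=read_camera(c)[:,:,::-1]; cv2.imwrite(f'pics/{c}0.png',im)
    K=get_calibration(c); print(c,K['camera_matrix'],np.round(K['world_from_camera'],3).tolist(), [k for k in K])
    for n in ['jig_face','dowel_a','handle_bar','lever_pivot','spindle_center','cover_center','wheel','tin','spanner']:
        try:
            for d in search_frame(c,n)[:4]: print(n,np.round(d['at'],4),round(d['confidence'],2))
        except Exception as e: print(n,e)
E
```

```text
pics
0.0 [ 0.11854471 -0.51102724  0.22604721] [-3.14007956e+00 -2.07250221e-04  2.27774864e-01]
top [[466.87162981   0.         282.66423392]
 [  0.         466.87162981 212.3181494 ]
 [  0.           0.           1.        ]] [[-0.025, 0.991, -0.128, 0.435], [-1.0, -0.022, 0.018, -0.003], [0.015, 0.128, 0.992, 1.308], [0.0, 0.0, 0.0, 1.0]] ['camera_matrix', 'world_from_camera']
jig_face [0.5332 0.0554 0.0397] 0.79
dowel_a [0.532  0.0547 0.0416] 0.65
handle_bar [0.5381 0.1744 0.0971] 0.56
handle_bar [ 5.352e-01 -5.000e-04  6.800e-02] 0.53
lever_pivot [0.5357 0.0503 0.0449] 0.6
spindle_center [ 0.5348 -0.0017  0.0686] 0.8
spindle_center [0.5326 0.4088 0.0072] 0.74
cover_center [ 0.3929 -0.3176  0.0136] 0.88
cover_center [ 0.5494 -0.2848  0.0229] 0.58
cover_center [ 0.5828 -0.4351  0.0218] 0.56
wheel [ 0.7372 -0.1851  0.0236] 0.69
tin [0.7286 0.0327 0.0847] 0.7
tin [0.5308 0.053  0.0435] 0.25
spanner [0.53   0.4147 0.0035] 0.66
spanner [ 0.5028 -0.0297  0.0572] 0.26
scene [[533.60574059   0.         282.61642079]
 [  0.         533.60574059 219.95029245]
 [  0.           0.           1.        ]] [[0.796, -0.392, 0.461, 1.304], [0.605, 0.493, -0.625, -1.005], [0.018, 0.777, 0.63, 1.099], [0.0, 0.0, 0.0, 1.0]] ['camera_matrix', 'world_from_camera']
jig_face [0.5554 0.0059 0.0434] 0.67
dowel_a [0.5534 0.0034 0.0397] 0.78
dowel_a [0.5458 0.1726 0.0971] 0.17
handle_bar [0.5466 0.1721 0.0992] 0.8
lever_pivot [0.5513 0.005  0.0439] 0.72
lever_pivot [ 0.5389 -0.0089  0.0654] 0.27
spindle_center [ 0.5421 -0.0118  0.0645] 0.66
cover_center [ 0.4023 -0.3297  0.0164] 0.93
cover_center [ 0.5958 -0.4577  0.0213] 0.84
cover_center [ 0.5377 -0.0103  0.0636] 0.41
wheel [ 0.7448 -0.196   0.0222] 0.69
tin [0.7427 0.013  0.0617] 0.96
spanner [0.5334 0.4117 0.0073] 0.59
```

View pics/top0.png

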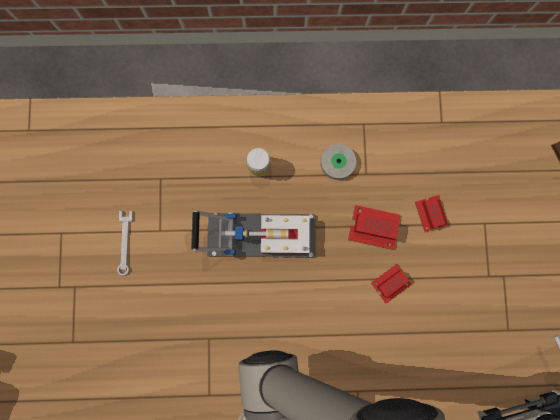

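View pics/scene0.png

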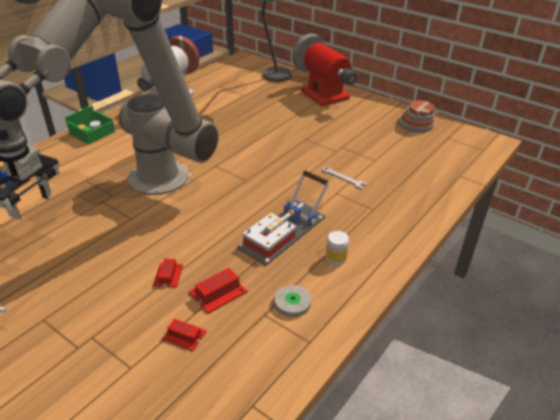

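```bash
cat > h.py <<'E'
from cell import *
import cv2,numpy as np
def p2w(c,uv,z,K=None):
    K=K or get_calibration(c); M=K['camera_matrix'];T=np.array(K['world_from_camera'])
    uv=np.atleast_2d(uv).astype(float)
    d=np.c_[(uv[:,0]-M[0][2])/M[0][0],-(uv[:,1]-M[1][2])/M[1][1],-np.ones(len(uv))]@T[:3,:3].T
    return T[:3,3]+d*((z-T[2,3])/d[:,2])[:,None]
def w2p(c,P,K=None):
    K=K or get_calibration(c); M=K['camera_matrix'];T=np.array(K['world_from_camera'])
    q=(np.atleast_2d(P)-T[:3,3])@T[:3,:3]
    return np.c_[M[0][2]+M[0][0]*q[:,0]/-q[:,2],M[1][2]-M[1][1]*q[:,1]/-q[:,2]]
def rects(c,im,mask,z,amin):
    cs,_=cv2.findContours(mask,cv2.RETR_EXTERNAL,cv2.CHAIN_APPROX_NONE)
    for k in cs:
        if cv2.contourArea(k)<amin: continue
        w=p2w(c,k[:,0,:],z)[:,:2].astype(np.float32)*1000
        (x,y),s,a=cv2.minAreaRect(w); print('px',k[:,0].mean(0).round(),'w',round(x,1),round(y,1),'size',np.round(s,1),'ang',round(a,1))
E
python3 - <<'E'
from h import *
im=cv2.imread('pics/top0.png'); hsv=cv2.cvtColor(im,cv2.COLOR_BGR2HSV)
red=(((hsv[...,0]<5)|(hsv[...,0]>172))&(hsv[...,1]>150)&(hsv[...,2]>60)).astype(np.uint8); red[:180]=0; red[350:]=0
print('red z=.006'); rects('top',im,red,.006,60)
wh=((hsv[...,1]<60)&(hsv[...,2]>170)).astype(np.uint8); wh[:200]=0; wh[300:]=0; wh=cv2.morphologyEx(wh,cv2.MORPH_CLOSE,np.ones((3,3)))
print('white'); rects('top',im,wh,.055,60)
bl=(hsv[...,2]<45).astype(np.uint8); bl[:200]=0; bl[265:]=0; bl[:,:185]=0;bl[:,204:]=0
print('black'); rects('top',im,bl,.13,40)
cv2.imwrite('pics/crop1.png',cv2.resize(im[195:310,180:460],None,fx=2.85,fy=2.85,interpolation=cv2.INTER_CUBIC))
E
```

```text
red z=.006
px [390. 283.] w 398.7 -321.9 size [68.8 89.3] ang 33.9
px [374. 227.] w 555.8 -283.3 size [129.9  99.6] ang 76.3
px [431. 213.] w 591.1 -446.5 size [88.5 69.3] ang 14.1
white
px [285. 233.] w 538.9 -35.3 size [137.8  99.9] ang 88.6
px [124. 239.] w 525.4 399.2 size [ 32.7 168.4] ang 89.2
black
px [195. 230.] w 546.8 196.3 size [12.6 91.4] ang 89.9
```

View pics/crop1.png

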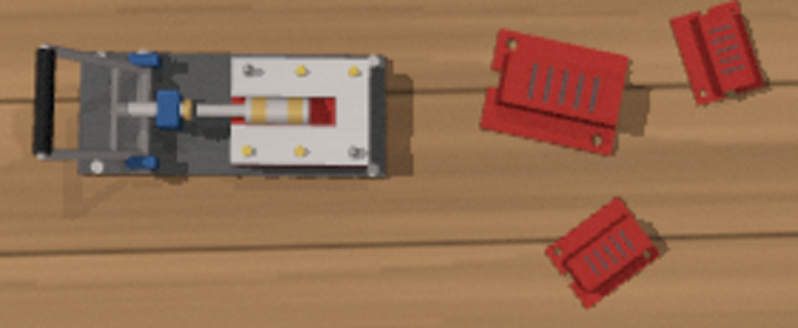

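Candidates for the cover in the top image: (374,227) measuring 130×100 mm, and (390,283) and (431,213), both about 89×69 mm. The description says 130×100 and the largest, so it is (374,227), and the crop confirms this. Its holes are top-left and bottom-right, matching the dowels, with a yaw of about -13.7°. The jig is at about (540,-33) mm, with the bar at (547,196).

Request:
step_arm(
  commands=[
    {"translation":[39,-10,0],"roll":0},
    {"translation":[39,-10,0],"roll":0},
    {"translation":[39,-10,0],"roll":0},
    {"translation":[39,-10,0],"roll":0},
    {"translation":[39,-10,0],"roll":0},
    {"translation":[39,-10,0],"roll":0},
    {"translation":[39,-10,0],"roll":0},
    {"translation":[39,-10,0],"roll":0},
    {"translation":[39,-10,0],"roll":0},
    {"translation":[39,-10,0],"roll":0},
  ],
  fingers=1,
  grip_force=40,
)

```text
time: 1.83
tool_pos: [0.4776, -0.3247, 0.2269]
tool_rot: [3.141, -0.0, 0.228]
contact_force: [1.0, -1.4, -0.0]
opening: 0.0916
grip_force: 0.0
```

Run:
```python
from h import *
o=observe(); print(o['time'],o['tool_pos'],o['tool_rot'])
im=read_camera('wrist')[:,:,::-1]; cv2.imwrite('pics/w1.png',im)
K=get_calibration('wrist'); print(K['camera_matrix'],np.round(K['world_from_camera'],4).tolist())
hsv=cv2.cvtColor(im,cv2.COLOR_BGR2HSV)
red=(((hsv[...,0]<5)|(hsv[...,0]>172))&(hsv[...,1]>150)&(hsv[...,2]>60)).astype(np.uint8)
rects('wrist',im,red,.006,1000)
```

```text
1.8333 [ 0.47759518 -0.32466022  0.2268573 ] [ 3.14118384e+00 -1.05062486e-04  2.27930898e-01]
[[292.34943231   0.         275.71069188]
 [  0.         292.34943231 206.18866141]
 [  0.           0.           1.        ]] [[0.2308, 0.9432, 0.2391, 0.547], [-0.973, 0.2237, 0.0568, -0.3067], [0.0001, -0.2458, 0.9693, 0.3853], [0.0, 0.0, 0.0, 1.0]]
px [260. 240.] w 400.1 -320.1 size [69.1 89.5] ang 34.1
px [391. 119.] w 594.0 -443.6 size [87.3 68.6] ang 15.2
px [256. 116.] w 558.2 -280.1 size [129.5  98.2] ang 76.7
px [93. 95.] w 536.3 -80.3 size [ 18.6 106.3] ang 88.5
```

View pics/w1.png

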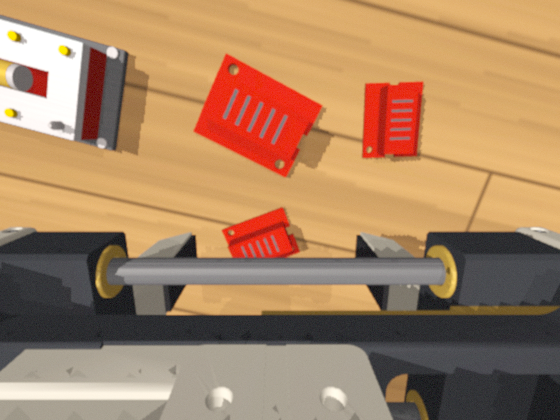

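(w1: the large cover is centred at (256,116), and its holes at (232,69) and (280,164) fit the description. The two small red ones are at (391,119) and (260,240).)

Request:
step_arm(
  commands=[
    {"translation":[8,-39,-3],"roll":0},
    {"translation":[8,-39,-3],"roll":0},
    {"translation":[8,-39,-3],"roll":0},
    {"translation":[8,-39,-3],"roll":0},
    {"translation":[8,-39,-3],"roll":0},
    {"translation":[8,-39,-3],"roll":0},
    {"translation":[8,-39,-3],"roll":0},
    {"translation":[8,-39,-3],"roll":0},
    {"translation":[8,-39,-3],"roll":0},
    {"translation":[8,-39,-3],"roll":0},
    {"translation":[0,0,0],"roll":0.125},
    {"translation":[0,0,0],"roll":0.125},
    {"translation":[0,0,0],"roll":0},
  ],
)

```text
time: 2.97
tool_pos: [0.4656, 0.0729, 0.2568]
tool_rot: [3.141, -0.0, -0.025]
contact_force: [0.4, -0.3, 0.5]
opening: 0.0921
grip_force: 0.0
```

Run:
```python
from h import *
o=observe(); print(o['time'],o['tool_pos'],o['tool_rot'])
im=read_camera('wrist')[:,:,::-1]; cv2.imwrite('pics/w2.png',im)
K=get_calibration('wrist'); print(np.round(K['world_from_camera'],4).tolist())
for n in ['jig_face','handle_bar','spindle_center']:
    for d in search_frame('wrist',n)[:2]: print(n,np.round(d['at'],4),round(d['confidence'],2))
hsv=cv2.cvtColor(im,cv2.COLOR_BGR2HSV)
y=((abs(hsv[...,0].astype(int)-26)<6)&(hsv[...,1]>170)&(hsv[...,2]>120)).astype(np.uint8)
n,l,s,c=cv2.connectedComponentsWithStats(y)
for i in range(1,n):
    if 15<s[i,4]<900 and c[i,1]<230: print(s[i],c[i].round(1),p2w('wrist',c[i],.061,K).round(4))
```

```text
2.9667 [0.46564452 0.07294808 0.25680427] [ 3.14140199e+00 -2.71429906e-04 -2.45704903e-02]
[[-0.0181, 0.9681, 0.2498, 0.5319], [-0.9998, -0.0178, -0.0034, 0.0701], [0.0012, -0.2499, 0.9683, 0.4151], [0.0, 0.0, 0.0, 1.0]]
jig_face [0.5396 0.0652 0.0565] 0.64
handle_bar [0.5484 0.1853 0.1145] 0.92
spindle_center [0.5354 0.0015 0.0628] 0.73
[362  89   8   7  47] [365.6  92. ] [[ 0.5727 -0.0332  0.061 ]]
[405  89   9   8  52] [409.2  92.6] [[ 0.5712 -0.0829  0.061 ]]
[327 116   9   7  39] [331.4 118.3] [[0.5447 0.0047 0.061 ]]
[356 116  10   7  24] [360. 118.] [[ 0.5445 -0.0284  0.061 ]]
[362 120   4  11  17] [363.9 125. ] [[ 0.5365 -0.0334  0.061 ]]
[326 126  10  11  52] [331.  132.6] [[0.5286 0.0047 0.061 ]]
[355 126  10  11  51] [359.1 132.7] [[ 0.5279 -0.0282  0.061 ]]
[316 156   7   6  34] [318.7 158.5] [[0.4987 0.0187 0.061 ]]
[357 156   7   7  38] [360.2 158.9] [[ 0.4973 -0.0312  0.061 ]]
```

View pics/w2.png

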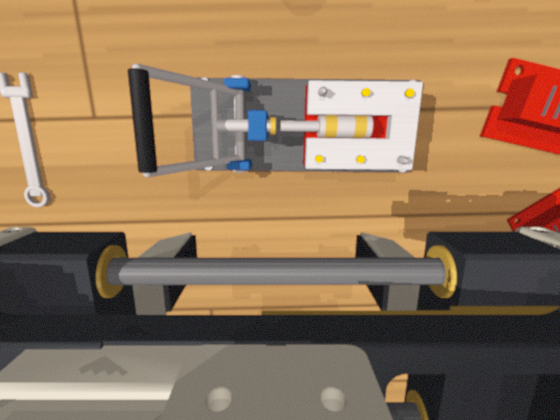

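Pins give jig_face = (0.535, -0.032) and yaw = -0.029 rad. That puts the bar at about (0.542, 0.196, 0.125), which agrees with the image (bar at (142,120)). I'll descend on it.

Request:
step_arm(
  commands=[
    {"translation":[18,-31,10],"roll":0},
    {"translation":[18,-31,10],"roll":0},
    {"translation":[18,-31,10],"roll":0},
    {"translation":[18,-31,10],"roll":0},
    {"translation":[1,-1,20],"roll":0.004},
    {"translation":[0,0,28],"roll":0},
    {"translation":[0,0,28],"roll":0},
    {"translation":[0,0,23],"roll":0},
    {"translation":[0,0,12],"roll":0},
    {"translation":[0,0,0],"roll":0},
  ],
)

```text
time: 4.0
tool_pos: [0.5398, 0.1943, 0.1024]
tool_rot: [3.14, 0.006, -0.025]
contact_force: [-0.5, 0.2, 0.1]
opening: 0.092
grip_force: 0.0
```

Request:
step_arm(
  commands=[
    {"translation":[0,0,0],"roll":0},
    {"translation":[0,0,0],"roll":0},
    {"translation":[0,0,0],"roll":0},
    {"translation":[0,0,0],"roll":0},
    {"translation":[0,0,0],"roll":0},
    {"translation":[0,0,0],"roll":0},
  ],
  fingers=0,
  grip_force=15,
)

```text
time: 4.5
tool_pos: [0.5418, 0.1954, 0.1063]
tool_rot: [-3.141, -0.001, -0.026]
contact_force: [0.8, -0.3, -0.8]
opening: 0.0566
grip_force: 0.0
```

Request:
step_arm(
  commands=[
    {"translation":[0,0,0],"roll":0},
    {"translation":[0,0,0],"roll":0},
    {"translation":[0,0,0],"roll":0},
    {"translation":[0,0,0],"roll":0},
    {"translation":[0,0,0],"roll":0},
    {"translation":[0,0,0],"roll":0},
    {"translation":[0,0,0],"roll":0},
    {"translation":[0,0,0],"roll":0},
  ],
)

```text
time: 5.17
tool_pos: [0.5416, 0.1972, 0.1059]
tool_rot: [-3.139, -0.001, -0.026]
contact_force: [-0.1, 7.5, -0.3]
opening: 0.0176
grip_force: 15.0
```

Run:
```python
import numpy as np
a=np.linspace(0,.80,17); y=130*np.sin(.65-a); z=130*np.cos(.65-a)
print(np.c_[a[1:],np.diff(y),np.diff(z)].round(1))
```

```text
[[ 0.  -5.3  3.8]
 [ 0.1 -5.5  3.5]
 [ 0.2 -5.6  3.3]
 [ 0.2 -5.8  3. ]
 [ 0.2 -5.9  2.7]
 [ 0.3 -6.   2.4]
 [ 0.4 -6.2  2.1]
 [ 0.4 -6.3  1.8]
 [ 0.4 -6.3  1.5]
 [ 0.5 -6.4  1.1]
 [ 0.6 -6.4  0.8]
 [ 0.6 -6.5  0.5]
 [ 0.6 -6.5  0.2]
 [ 0.7 -6.5 -0.2]
 [ 0.8 -6.5 -0.5]
 [ 0.8 -6.4 -0.8]]
```

Request:
step_arm(
  commands=[
    {"translation":[0,5.3,-3.8],"roll":0},
    {"translation":[0,5.5,-3.5],"roll":0},
    {"translation":[0,5.6,-3.3],"roll":0},
    {"translation":[0,5.8,-3.0],"roll":0},
    {"translation":[0,5.9,-2.7],"roll":0},
    {"translation":[0,6.0,-2.4],"roll":0},
    {"translation":[0,6.2,-2.1],"roll":0},
    {"translation":[0,6.3,-1.8],"roll":0},
    {"translation":[0,6.3,-1.5],"roll":0},
    {"translation":[0,6.4,-1.1],"roll":0},
    {"translation":[0,6.4,-0.8],"roll":0},
    {"translation":[0,6.5,-0.5],"roll":0},
    {"translation":[0,6.5,-0.2],"roll":0},
    {"translation":[0,6.5,0.2],"roll":0},
    {"translation":[0,6.5,0.5],"roll":0},
    {"translation":[0,2,0],"roll":0},
    {"translation":[0,0,0],"roll":0},
    {"translation":[0,0,0],"roll":0},
  ],
)

```text
time: 6.67
tool_pos: [0.5395, 0.1056, 0.1333]
tool_rot: [-3.135, -0.003, -0.026]
contact_force: [-2.6, 16.3, 9.4]
opening: 0.0176
grip_force: 15.0
```

Request:
step_arm(
  commands=[
    {"translation":[0,1.5,0.5],"roll":0},
    {"translation":[0,1.5,0.5],"roll":0},
    {"translation":[0,0,0],"roll":0},
    {"translation":[0,0,0],"roll":0},
    {"translation":[0,0,0],"roll":0},
  ],
)

```text
time: 7.08
tool_pos: [0.5396, 0.1052, 0.1332]
tool_rot: [-3.131, -0.004, -0.026]
contact_force: [-3.2, 26.3, 14.9]
opening: 0.0175
grip_force: 15.0
```

Run:
```python
from h import *
im=read_camera('top')[:,:,::-1]
cv2.imwrite('pics/t2.png',im)
im2=read_camera('scene')[:,:,::-1]
a=cv2.resize(im[200:270,185:325],(784,392),interpolation=cv2.INTER_CUBIC)
b=cv2.resize(im2[160:270,220:350],None,fx=1.7,fy=1.7)
c=np.zeros((392+b.shape[0],784,3),np.uint8); c[:392]=a; c[392:,:b.shape[1]]=b
cv2.imwrite('pics/c2.png',c)
```

```text
(no output)
```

View pics/c2.png

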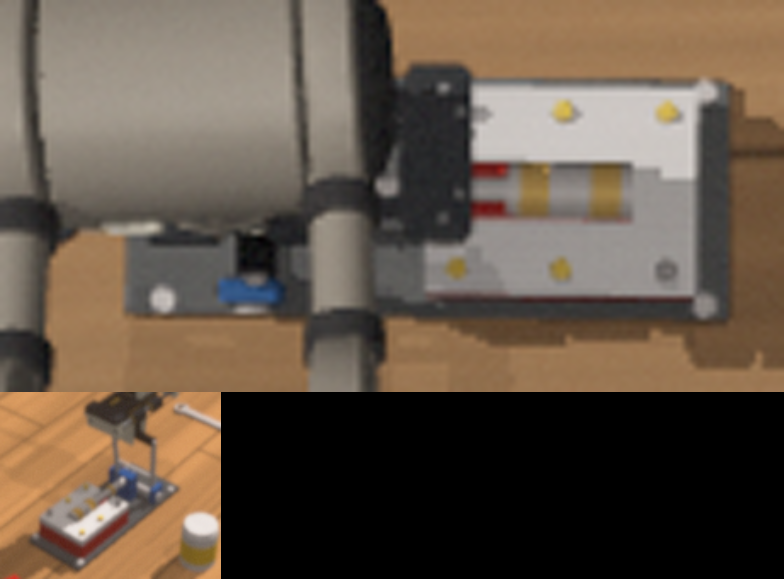

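The spindle body (crop x 510–630) is against the shoulder, and the force rises against the end stop. Now I'll ease the handle back.

Request:
step_arm(
  commands=[
    {"translation":[0,-2.5,-0.5],"roll":0},
    {"translation":[0,-2.5,-0.5],"roll":0},
    {"translation":[0,-3.2,-0.3],"roll":0},
    {"translation":[0,-3.3,-0.2],"roll":0},
    {"translation":[0,-3.2,-0.1],"roll":0},
    {"translation":[0,-3.3,-0.1],"roll":0},
    {"translation":[0,-3.2,0.1],"roll":0},
    {"translation":[0,-3.3,0.1],"roll":0},
    {"translation":[0,-3.2,0.2],"roll":0},
    {"translation":[0,-3.3,0.3],"roll":0},
    {"translation":[0,-3.2,0.4],"roll":0},
    {"translation":[0,-3.2,0.4],"roll":0},
    {"translation":[0,-3.2,0.5],"roll":0},
    {"translation":[0,-3.2,0.6],"roll":0},
    {"translation":[0,-3.1,0.7],"roll":0},
    {"translation":[0,-3.2,0.8],"roll":0},
    {"translation":[0,-3.1,0.9],"roll":0},
    {"translation":[0,-3.2,0.9],"roll":0},
  ],
)

```text
time: 8.68
tool_pos: [0.5411, 0.1563, 0.1261]
tool_rot: [-3.14, -0.001, -0.026]
contact_force: [2.8, 5.6, -2.5]
opening: 0.0174
grip_force: 15.0
```

Request:
step_arm(
  commands=[
    {"translation":[0,-3.1,1.0],"roll":0},
    {"translation":[0,-3.1,1.1],"roll":0},
    {"translation":[0,-3.0,1.2],"roll":0},
    {"translation":[0,-3.0,1.2],"roll":0},
    {"translation":[0,-2.9,1.3],"roll":0},
    {"translation":[0,-3.0,1.4],"roll":0},
    {"translation":[0,-2.9,1.5],"roll":0},
    {"translation":[0,-2.9,1.5],"roll":0},
    {"translation":[0,-2.8,1.6],"roll":0},
    {"translation":[0,-2.8,1.7],"roll":0},
    {"translation":[0,-2.7,1.7],"roll":0},
    {"translation":[0,-2.8,1.8],"roll":0},
    {"translation":[0,-2.6,1.9],"roll":0},
    {"translation":[0,-2.7,1.9],"roll":0},
    {"translation":[0,-1.0,0],"roll":0},
    {"translation":[0,0,0],"roll":0},
    {"translation":[0,0,0],"roll":0},
  ],
)

```text
time: 10.1
tool_pos: [0.5419, 0.1962, 0.1053]
tool_rot: [3.141, -0.0, -0.026]
contact_force: [5.2, 1.9, -5.7]
opening: 0.0176
grip_force: 15.0
```

Request:
step_arm(
  commands=[
    {"translation":[0,-0.8,0],"roll":0},
    {"translation":[0,-0.7,0],"roll":0},
    {"translation":[0,0,0],"roll":0},
    {"translation":[0,0,0],"roll":0},
  ],
)

```text
time: 10.43
tool_pos: [0.5419, 0.197, 0.1048]
tool_rot: [3.14, 0.0, -0.026]
contact_force: [6.5, -0.6, -8.7]
opening: 0.0172
grip_force: 15.0
```

Request:
step_arm(
  commands=[
    {"translation":[0,0,0],"roll":0},
    {"translation":[0,0,0],"roll":0},
    {"translation":[0,0,0],"roll":0},
    {"translation":[0,0,0],"roll":0},
    {"translation":[0,0,0],"roll":0},
    {"translation":[0,0,0],"roll":0},
    {"translation":[0,0,-12],"roll":0},
    {"translation":[0,0,-25],"roll":0},
    {"translation":[0,0,-25],"roll":0},
    {"translation":[0,0,-20],"roll":0},
  ],
  fingers=1,
)

```text
time: 11.27
tool_pos: [0.5418, 0.1979, 0.1894]
tool_rot: [-3.142, -0.001, -0.026]
contact_force: [0.4, 0.1, 0.3]
opening: 0.0795
grip_force: 0.0
```

Request:
step_arm(
  commands=[
    {"translation":[0,0,0],"roll":-0.124},
    {"translation":[0,0,0],"roll":-0.124},
    {"translation":[0,0,0],"roll":-0.124},
    {"translation":[0,0,0],"roll":-0.124},
    {"translation":[0,0,0],"roll":-0.124},
    {"translation":[0,0,0],"roll":-0.124},
    {"translation":[0,0,0],"roll":-0.124},
    {"translation":[0,0,0],"roll":-0.124},
    {"translation":[0,0,0],"roll":-0.124},
    {"translation":[0,0,0],"roll":-0.124},
    {"translation":[0,0,0],"roll":-0.121},
  ],
)

```text
time: 12.18
tool_pos: [0.5415, 0.1979, 0.1877]
tool_rot: [-3.142, 0.0, 1.341]
contact_force: [0.1, -0.2, 0.0]
opening: 0.0915
grip_force: 0.0
```

Request:
step_arm(
  commands=[
    {"translation":[-39,9,-2.5],"roll":0},
    {"translation":[-39,9,-2.5],"roll":0},
    {"translation":[-39,9,-2.5],"roll":0},
    {"translation":[-39,9,-2.5],"roll":0},
    {"translation":[-39,9,-2.5],"roll":0},
    {"translation":[-39,9,-2.5],"roll":0},
    {"translation":[-39,9,-2.5],"roll":0},
    {"translation":[-39,9,-2.5],"roll":0},
    {"translation":[-39,9,-2.5],"roll":0},
    {"translation":[-39,9,-2.5],"roll":0},
    {"translation":[-39,9,-2.5],"roll":0},
    {"translation":[-39,9,-2.5],"roll":0},
    {"translation":[-39,9,-2.5],"roll":0},
    {"translation":[-39,9,-2.5],"roll":0},
    {"translation":[0,0,0],"roll":0},
    {"translation":[0,0,0],"roll":0},
  ],
)

```text
time: 13.52
tool_pos: [0.5356, -0.3645, 0.222]
tool_rot: [-3.141, -0.0, 1.331]
contact_force: [-0.1, 0.6, -0.4]
opening: 0.0918
grip_force: 0.0
```

Run:
```python
from h import *
o=observe(); print(o['time'],o['tool_pos'],o['tool_rot'])
im=read_camera('wrist')[:,:,::-1]; K=get_calibration('wrist')
print(np.round(K['world_from_camera'],4).tolist())
hsv=cv2.cvtColor(im,cv2.COLOR_BGR2HSV)
red=(((hsv[...,0]<5)|(hsv[...,0]>172))&(hsv[...,1]>150)&(hsv[...,2]>60)).astype(np.uint8)
rects('wrist',im,red,.004,1000)
cv2.imwrite('pics/w3.png',im)
# hole prediction
c,s=np.cos(-.236),np.sin(-.236)
for h in [(38,50),(-38,-50)]:
    P=np.array([558.2+c*h[0]-s*h[1],-280.1+s*h[0]+c*h[1],8])/1000; print('pred hole',P,w2p('wrist',P,K))
```

```text
13.5167 [ 0.53563295 -0.36450469  0.22200171] [-3.14096961e+00 -2.34613869e-04  1.33129460e+00]
[[0.9721, 0.2267, 0.0597, 0.5513], [-0.2344, 0.9414, 0.2425, -0.299], [-0.0012, -0.2497, 0.9683, 0.3806], [0.0, 0.0, 0.0, 1.0]]
px [326. 233.] w 587.4 -447.7 size [87.9 68.9] ang 14.3
px [163. 178.] w 393.6 -322.2 size [68.3 90.2] ang 34.2
px [273. 114.] w 551.6 -282.7 size [129.7  99. ] ang 76.5
pred hole [ 0.60683745 -0.24037093  0.008     ] [[310.40281803  69.17381545]]
pred hole [ 0.50956255 -0.31982907  0.008     ] [[247.7670956  155.37636912]]
```

View pics/w3.png

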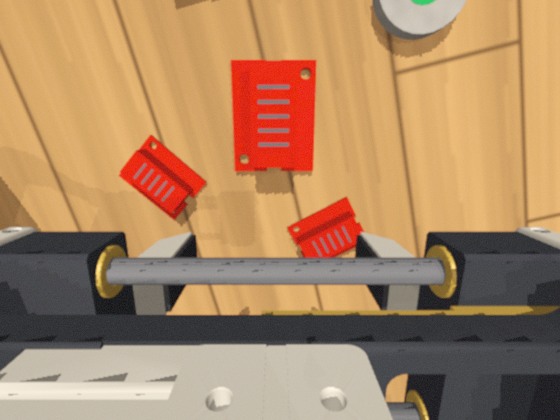

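The earlier w1 reading was smeared by motion. This settled view gives the cover at (551.6, -282.7) with yaw 76.5-90°, consistent with the picture: large cover at (273,114), holes at (305,74) and (244,159).

Request:
step_arm(
  commands=[
    {"translation":[28,-1.3,25],"roll":-0.004},
    {"translation":[28,-1.3,25],"roll":0},
    {"translation":[27,-1.3,25],"roll":0},
    {"translation":[0,0,30],"roll":0},
    {"translation":[0,0,30],"roll":0},
    {"translation":[0,0,30],"roll":0},
    {"translation":[0,0,25],"roll":0},
    {"translation":[0,0,12],"roll":0},
    {"translation":[0,0,5],"roll":0},
    {"translation":[0,0,0],"roll":0},
    {"translation":[0,0,0],"roll":0},
  ],
  fingers=1,
)

```text
time: 14.48
tool_pos: [0.5527, -0.2809, 0.0172]
tool_rot: [3.14, 0.001, 1.339]
contact_force: [-1.0, 0.1, 0.4]
opening: 0.0921
grip_force: 0.0
```

Request:
step_arm(
  commands=[
    {"translation":[0,0,0],"roll":0},
    {"translation":[0,0,0],"roll":0},
    {"translation":[0,0,0],"roll":0},
    {"translation":[0,0,0],"roll":0},
    {"translation":[0,0,0],"roll":0},
    {"translation":[0,0,0],"roll":0},
    {"translation":[0,0,0],"roll":0},
    {"translation":[0,0,0],"roll":0},
    {"translation":[0,0,0],"roll":0},
    {"translation":[0,0,0],"roll":0},
  ],
  fingers=0,
  grip_force=50,
)

```text
time: 15.32
tool_pos: [0.552, -0.2809, 0.0158]
tool_rot: [3.141, 0.0, 1.339]
contact_force: [1.0, 0.0, 0.8]
opening: 0.0495
grip_force: 50.0
```

Request:
step_arm(
  commands=[
    {"translation":[0,0,-10],"roll":0},
    {"translation":[0,0,-25],"roll":0},
    {"translation":[0,0,-35],"roll":0},
    {"translation":[0,0,-35],"roll":-0.07},
    {"translation":[0,0,-35],"roll":-0.07},
    {"translation":[0,0,-35],"roll":-0.063},
    {"translation":[0,0,-30],"roll":0},
    {"translation":[28,-6,0],"roll":0},
    {"translation":[28,-6,0],"roll":0},
    {"translation":[28,-6,0],"roll":0},
    {"translation":[28,-6,0],"roll":0},
    {"translation":[0,0,0],"roll":0},
    {"translation":[0,0,0],"roll":0},
    {"translation":[0,0,0],"roll":0},
    {"translation":[0,0,0],"roll":0},
  ],
)

```text
time: 16.57
tool_pos: [0.5311, -0.169, 0.2207]
tool_rot: [-3.141, 0.0, 1.541]
contact_force: [-0.1, -0.1, -3.8]
opening: 0.0497
grip_force: 50.0
```

Run:
```python
from h import *
o=observe(); print(o['time'],o['tool_pos'],o['tool_rot'],o['contact_force'],o['opening'])
K=get_calibration('wrist'); im=read_camera('wrist')[:,:,::-1]; K2=get_calibration('wrist')
print(np.abs(np.array(K['world_from_camera'])-K2['world_from_camera']).max(),np.round(K2['world_from_camera'],4).tolist())
hsv=cv2.cvtColor(im,cv2.COLOR_BGR2HSV)
y=((abs(hsv[...,0].astype(int)-26)<6)&(hsv[...,1]>170)&(hsv[...,2]>120)).astype(np.uint8)
n,l,s,c=cv2.connectedComponentsWithStats(y)
for i in range(1,n):
    if 15<s[i,4]<900 and c[i,1]<230: print(s[i],c[i].round(1),p2w('wrist',c[i],.061,K).round(4))
cv2.imwrite('pics/w4.png',im)
```

```text
16.5667 [ 0.53112019 -0.1689904   0.22067018] [-3.14137778e+00  3.47425556e-04  1.54109234e+00] [-0.07294866 -0.14296911 -3.7880865 ] 0.049684234028679705
0.00034145674567062634 [[0.9996, 0.028, 0.0081, 0.5326], [-0.0291, 0.9677, 0.2505, -0.1033], [-0.0008, -0.2506, 0.9681, 0.3789], [0.0, 0.0, 0.0, 1.0]]
[233   0   8   6  42] [236.5   2.2] [[0.4985 0.016  0.061 ]]
[432   0  21  16 146] [439.9   4.9] [[0.6922 0.0081 0.061 ]]
[458   0  11   9  16] [462.3   3.8] [[0.7134 0.0084 0.061 ]]
[474  10  16   3  18] [482.1  10.7] [[0.733  0.0021 0.061 ]]
[264  34  25  14 239] [275.8  40.1] [[ 0.5349 -0.0176  0.061 ]]
[234  53   8  10  61] [237.6  57.3] [[ 0.4966 -0.0319  0.061 ]]
[310  53   8  10  62] [313.6  57.9] [[ 0.572  -0.0345  0.061 ]]
[264  72  24  14 211] [275.3  78.1] [[ 0.5334 -0.052   0.061 ]]
[308 107   8   8  51] [311.8 110.4] [[ 0.5703 -0.0842  0.061 ]]
```

View pics/w4.png

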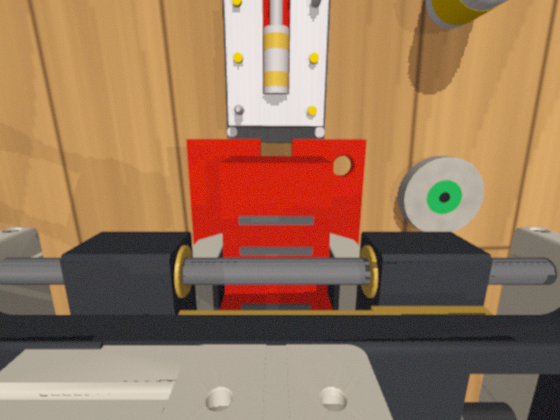

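The held cover is square in the gripper: its front edge is at row 139 and its hole at (342,166). The jig re-measures at (534.5, -32.7) mm with yaw -0.032. Spindle is home at (275,60). I'll go above it.

Request:
step_arm(
  commands=[
    {"translation":[34.8,-0.2,10],"roll":0.002},
    {"translation":[34.8,-0.2,10],"roll":0},
    {"translation":[34.8,-0.2,10],"roll":0},
    {"translation":[34.7,-0.2,10],"roll":0},
    {"translation":[0,0,20],"roll":0},
    {"translation":[0,0,20],"roll":0},
    {"translation":[0,0,20],"roll":0},
    {"translation":[0,0,15],"roll":0},
    {"translation":[0,0,10],"roll":0},
    {"translation":[0,0,0],"roll":0},
    {"translation":[0,0,0],"roll":0},
    {"translation":[0,0,0],"roll":0},
  ],
)

```text
time: 17.62
tool_pos: [0.5354, -0.0296, 0.0966]
tool_rot: [3.14, 0.0, 1.539]
contact_force: [-0.0, -0.2, -3.5]
opening: 0.0498
grip_force: 50.0
```

Run:
```python
from h import *
o=observe(); print(o['time'],o['tool_pos'],o['tool_rot'],o['contact_force'])
ps=[(.5345-.032*50/1000*0,0,0)]
R=lambda p:(.5345+np.cos(.032)*p[0]+np.sin(.032)*p[1], -.0327-np.sin(.032)*p[0]+np.cos(.032)*p[1])
w=read_camera('wrist')[:,:,::-1]; s=read_camera('scene')[:,:,::-1]
K=get_calibration('wrist')
d=np.array([[*R((.038,.05)),.071],[*R((.038,.05)),.055]]); print(w2p('wrist',d,K))
b=cv2.resize(s[170:280,210:350],(560,440),interpolation=cv2.INTER_CUBIC)
cv2.imwrite('pics/c5.png',np.vstack([cv2.resize(w[60:220,140:420],(560,320)),b[100:380]]))
```

```text
17.6167 [ 0.53536605 -0.0296033   0.09659708] [3.13992783e+00 3.59877655e-04 1.53919711e+00] [-0.02415508 -0.19444554 -3.48480069]
[[336.07613548 162.00328044]
 [331.32954647 159.54094475]]
```

View pics/c5.png

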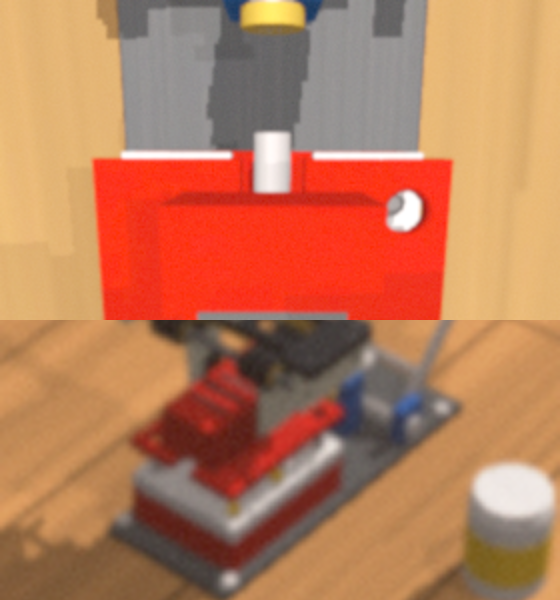

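The dowel tip (px (337.5,161.5)) is visible inside the hole (centre (342,165)). Projecting both gives a remaining offset of about +1 mm in x and 0 in y. I'll correct and lower.

Request:
step_arm(
  commands=[
    {"translation":[0,0.8,2],"roll":0},
    {"translation":[0,0,3],"roll":0},
    {"translation":[0,0,3],"roll":0},
    {"translation":[0,0,3],"roll":0},
    {"translation":[0,0,3],"roll":0},
    {"translation":[0,0,2],"roll":0},
    {"translation":[0,0,0],"roll":0},
    {"translation":[0,0,0],"roll":0},
  ],
)

```text
time: 18.38
tool_pos: [0.5353, -0.0291, 0.0795]
tool_rot: [-3.141, 0.0, 1.54]
contact_force: [-0.2, -0.4, -4.2]
opening: 0.0494
grip_force: 50.0
```

Request:
step_arm(
  commands=[
    {"translation":[0,0,2],"roll":0},
    {"translation":[0,0,2],"roll":0},
    {"translation":[0,0,2],"roll":0},
    {"translation":[0,0,2],"roll":0},
    {"translation":[0,0,1.5],"roll":0},
    {"translation":[0,0,0],"roll":0},
    {"translation":[0,0,0],"roll":0},
    {"translation":[0,0,0],"roll":0},
  ],
)

```text
time: 19.05
tool_pos: [0.5357, -0.0292, 0.0715]
tool_rot: [3.14, 0.0, 1.54]
contact_force: [-3.4, 1.1, 9.3]
opening: 0.0497
grip_force: 50.0
```

Request:
step_arm(
  commands=[
    {"translation":[0,0,1],"roll":0},
    {"translation":[0,0,1],"roll":0},
    {"translation":[0,0,0],"roll":0},
    {"translation":[0,0,0],"roll":0},
  ],
)

```text
time: 19.38
tool_pos: [0.5357, -0.0292, 0.0708]
tool_rot: [3.14, 0.001, 1.54]
contact_force: [-6.4, 1.1, 19.9]
opening: 0.0497
grip_force: 50.0
```

Request:
step_arm(
  commands=[
    {"translation":[0,0,1],"roll":0},
    {"translation":[0,0,1],"roll":0},
    {"translation":[0,0,0],"roll":0},
    {"translation":[0,0,0],"roll":0},
  ],
)

```text
time: 19.72
tool_pos: [0.5357, -0.0292, 0.0707]
tool_rot: [3.139, 0.001, 1.54]
contact_force: [-11.3, 2.3, 37.4]
opening: 0.0495
grip_force: 50.0
```

Run:
```python
from h import *
o=observe(); print(o['time'],o['tool_pos'],o['tool_rot'],o['contact_force'],o['torque'],o['opening'])
w=read_camera('wrist')[:,:,::-1]; s=read_camera('scene')[:,:,::-1]; t=read_camera('top')[:,:,::-1]
b=cv2.resize(s[190:270,225:335],(770,560),interpolation=cv2.INTER_CUBIC)
cv2.imwrite('pics/c6.png',np.hstack([cv2.resize(w[60:220,140:420],(300,560))*0+cv2.resize(cv2.resize(w[90:210,190:370],(300,200)),(300,560)),b[:,130:620]]))
```

```text
19.7167 [ 0.53574116 -0.02918619  0.07071478] [3.13888671e+00 8.33631733e-04 1.54016099e+00] [-11.29216385   2.33906695  37.4289751 ] [ 0.31102155  2.86614096 -0.00967284] 0.049451377284867246
```

View pics/c6.png

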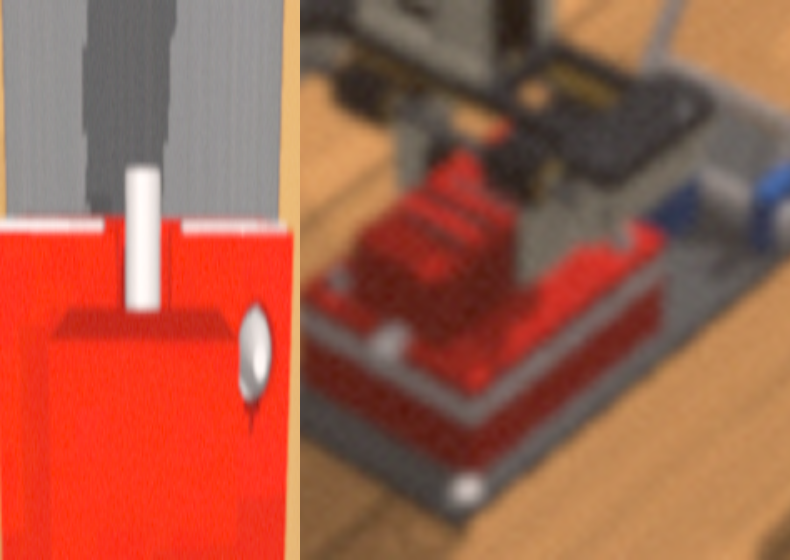

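The cover sits flush with dowels through both holes. z has stopped at 0.0707 while the force rises, so it is closed. I'll ease the push slightly and hand in.

Request:
step_arm(
  commands=[
    {"translation":[0,0,-0.7],"roll":0},
    {"translation":[0,0,-0.6],"roll":0},
    {"translation":[0,0,0],"roll":0},
    {"translation":[0,0,0],"roll":0},
    {"translation":[0,0,0],"roll":0},
    {"translation":[0,0,0],"roll":0},
  ],
)

```text
time: 20.37
tool_pos: [0.5357, -0.0292, 0.0708]
tool_rot: [3.139, 0.001, 1.54]
contact_force: [-6.8, 1.8, 26.1]
opening: 0.0497
grip_force: 50.0
```

```bash
python3 -c "
from cell import *
print(hand_in())"
```

```text
the job is handed in; nothing more can be done
None
```

I handed the job in at about 20 s: the spindle is home, the handle was eased back to rest, and the red cover is on both dowels, still gripped and pressed flush with about 26 N at the wrist.

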